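# Hang the serving-spoon caddy on its hook and tug-test it

## Robot

A 6-joint arm with a two-finger parallel gripper is mounted at the origin on the work surface. World frame = base frame: x ahead of the robot, y to its left, z up, the work surface at z = 0. Lengths are in mm, angles in rad, forces in N, time in s.
With the tool pointing down it reaches from about 350 to 775 mm from the base axis. Payload 7.3 kg.
Tool frame: the origin (TCP) lies at the very end of the fingers, on their centre line; the grasp point (between the pads) lies 19 mm behind it (pinch_z is the distance from the TCP to the grasp point, in mm); z points along the fingers, y is the direction in which the jaws open and shut (so a half turn about z gives the same grasp; the last joint's range is limited). The gripper opens to 92 mm and grips with 3 to 60 N. Pads are 19 mm wide; open, the fingers measure 130 mm over their backs; the gripper's body (75 mm by 190 mm) begins 47 mm behind the grasp point.
Start: joints at [1.119, 0.342, 1.524, -0, 1.275, -0.146], TCP at [158.04, 500.668, 226.741] pointing down, gripper open.
Joint ranges: [-2.53, 2.53], [-0.77, 2.02], [0.04, 2.7], [-1, 4.14], [0.28, 2.66], [-3.11, 3.11]. Speed limits (rad/s): [2.57, 2.57, 3.14, 3.14, 3.14, 3.14].

## Interface

Orientations are given as [roll, pitch, yaw] about the fixed x, y, z axes, in that order (R = Rz(yaw) Ry(pitch) Rx(roll)).
In Python, from plant import * gives the robot as it stands.
- The arm moves only by the tool step_arm, never from a script. Its argument "moves" is one flat list of numbers, 7 for each row, row after row: the shift along the tool's x, y, z scaled (see below), then the turn, a rotation vector about the tool's x, y, z scaled (see below), then the closure, from -1 (fully open) to 1 (shut). A call has 1 to 8 rows; each row shifts and turns the pose as measured when the row begins, along the tool's axes as they then stand; what a row does not reach is not made up. The controller multiplies each number of a shift by 2 cm and each number of a turn by 4 degrees. A row lasts 1/12 s, in which the tool goes at most 41.7 mm and 7.16 degrees, less where a joint would pass 70% of its speed; a pose out of reach is approached as far as the arm can. A call with a number of a shift or a turn outside -1 to 1 is refused whole. A call with a gripper value outside its range is refused whole. The fingers move at their own pace and stop on an object; the grip force is fixed at half the most. Time passes only in rows, so rows that do not move let the fingers close. It gives the time, the measured TCP pose, the force and the opening at its end, in the units of the state.
- get_obs(): the state, without advancing time (a new reading comes with each control period).
- capture(name): name is "side" or "top"; returns the picture (480x640x3 uint8, red, green, blue); there is no depth.
- get_calibration(name): a dict with "mtx" (3x3 intrinsics, pixels), "k1" (the pictures are not rectified: a ray, as slopes to the right and down, at radius r is drawn at 1 + k1 r^2 times it, then the intrinsics apply), "eye" and "orientation" of the camera in the world. Camera axes: x right, y down, z forward; pixel columns grow to the right and rows downward; lengths in mm; the calibration is good to about 2 mm. A picture is of the moment at which its call begins. get_calibration takes no time and is no camera call.
- close_job(): hands the job in, once; it reports no verdict.
The state is a dict: "time": time; "joint_positions": joint angles; "dq": joint speeds; "tau": joint torques, N m; "tool_pos": TCP position; "tcp_rot": TCP orientation; "contact_force": force on the tool from outside, world axes, zero at the start; "moment": the same for the moment, N m; "grip_width": finger opening in mm.
Only numpy, scipy, OpenCV 4.12 (cv2) and the standard library are available. Lean on these libraries where they do the work, as an engineer would, in place of code of your own. Each camera call takes 0.05 s, during which the arm holds its last target.

## Task

Hang the spoon caddy that has an eye (a hole) in its handle on the steel hook: thread the eye over the upturned tip and carry it back until it sits right down in the seat just in front of the round stop collar. Still holding it, tug it down gently but firmly, with about 6 N for about half a second, to be sure that the hook holds it, and only then let go, leaving it hanging still and upright. Keep it upright all the way, do not strain the hook, and leave everything else on the table where it is.

Things in the scene. Friction and masses are not known exactly. Their poses are not given: they have to be found in the camera images.
- eye_caddy: White plastic spoon caddy, loose, 0.24-0.39 kg; spoon handles in it reach 118 mm. Origin: centre of its underside, z up. Tray 60 (x) x 110 (y) x 60 mm high. In its middle an upright handle plate, 8 mm thick along x, 60 mm wide along y, with a hole through it along x (the eye), 34 mm wide, from 74 to 124 mm high; on top a grip tab. Same when turned by half a turn.
- eye_top (a point): Peak of the eye's shallow roof (25 degree slopes), 124 mm above the caddy's underside on its centre line; axes of eye_caddy. This edge rests on the hook. The plate above the eye is 50 mm wide up to 139 mm.
- caddy_tab (a point): On the caddy's grip tab, 166 mm above its underside, on its centre line; axes of eye_caddy. The tab is 24 mm wide along y, 10 mm thick along x, and stands from 139 to 186 mm: pinch it across its 24 mm.
- plain_caddy: Another white spoon caddy with the same tray, but its handle is only a low solid plate, 115 mm high, without hole or tab; spoon handles to 118 mm. Origin: centre of its underside. To be left alone.
- hook_stand: Steel hook stand, fixed. Origin: centre of its foot on the table (90 mm across, 12 mm high); z up, the hook points along its -x. Post 14 mm thick, 200 mm high, with the arm clamped to it: an 8 mm round bar whose true height differs by up to 8 mm up or down from the nominal heights given here (find it by feel). Rigid: pulled against it, force grows by several N per mm.
- stop_collar: The stop collar, a steel disc 40 mm across around the arm, fixed; same origin and axes as hook_stand: it reaches from x = -46 to -50 mm, its centre 180 mm high (exactly). It cannot pass through the eye; the seat lies in front of it, on its -x side.
- hook_seat (a point): Nominal top of the bar at the middle of the seat: x = -59.5, height 184 mm in the stand's frame and axes; true height within 8 mm. Centre line of the arm, nominal: level at height 180 mm from the post to x = -72 (the seat is the part in front of the collar), step up to 187 at x = -76, level to x = -98, up to the tip. Play of the hung caddy along x: about 5 mm either way.
- hook_tip (a point): Nominal topmost point of the upturned tip, x = -106 mm, height 208 mm in the stand's frame and axes; true height within 8 mm (moves with the arm). The arm bends if loaded with more than 16 N, the caddy's weight included.
- tub_a: Clear open tub 85 x 115 x 50 mm, bystander; origin at the centre of its underside.
- tub_b: Clear open tub, bystander like tub_a; origin at the centre of its underside.
- tub_c: Clear open tub, bystander like tub_a; origin at the centre of its underside.
- knife: Closed black utility knife 22 x 150 x 17 mm, lying, bystander; origin at the centre of its underside.
- sauce: Amber bottle 60 mm across, 170 mm high, bystander; origin at the centre of its underside.
- tape: Roll of paper tape 84 mm across, 24 mm high, bystander; origin at the centre of its underside.
- lids: Stack of clear lids 90 x 120 x 18 mm, bystander; origin at the centre of its underside.
Not all that is in view belongs to the job. What is shaped like the eye_caddy but yellow is not meant. Leave any turquoise look-alike of the hook_stand alone.

How it is judged:
By the outcome, as a careful person would: the job done as asked, in the order asked, and still so for the second after the job is handed in, with the robot touching nothing.
It also fails if it takes over 64 s, if anything falls off the work surface, if the arm or the gripper's body presses on something with over 40 N, if the wrist force passes 120 N, or if a joint passes its speed limit or range.

## Working session

There is one attempt and no reset: what is moved stays moved. The work goes in short steps, Python scripts to look and compute and a tool call to move; the robot and the scene stay as the last step left them, time stands still between calls to the robot, and variables do not carry over. Pictures are saved under pics/ and viewed, and the job is handed in when it is done.

Besides the shell and the picture viewer there is one more tool, called after "Call:" as name(argument=value, ...) on one line, values as JSON. step_arm: Moves the arm, as the interface text tells. Shifts and turns lie within -1 to 1; 1 stands for 2 cm of shift or 4 degrees of turn. Its arguments: {"type":"object","properties":{"moves":{"type":"array"}},"required":["moves"]}

```bash
ls; mkdir -p pics; python3 - <<'E'
from plant import *
import cv2
print(get_obs())
for n in("side","top"):
    print(n,get_calibration(n)); cv2.imwrite(f"pics/{n}0.png",cv2.cvtColor(capture(n),cv2.COLOR_RGB2BGR))
E
```

```text
pics
{'time': 0.0, 'joint_positions': array([ 1.11901287e+00,  3.42724686e-01,  1.52503991e+00, -1.15942277e-05,
        1.27541531e+00, -1.45979409e-01]), 'dq': array([ 0.00038178,  0.00058052,  0.00027796, -0.00066331, -0.00101535,
       -0.00058942]), 'tau': array([-5.51544508e-04, -4.31241131e+01, -2.44224590e+01,  7.17566279e-02,
        5.58353914e-02, -1.20331633e-04]), 'tool_pos': array([157.84125805, 500.26600834, 226.03596877]), 'tcp_rot': array([-3.14002068e+00, -2.19914521e-04,  2.83579182e+00]), 'contact_force': array([ 0.29181413, -0.09249253,  0.29719848]), 'moment': array([-0.0139991 , -0.0129373 ,  0.01014299]), 'grip_width': 91.84604432983348}
side {'mtx': array([[613.90872497,   0.        , 303.70473021],
       [  0.        , 613.90872497, 244.50853825],
       [  0.        ,   0.        ,   1.        ]]), 'k1': -0.1672183266107205, 'eye': array([-344.73766519, -856.08147418, 1159.97533048]), 'orientation': array([-2.28163625,  0.00680775, -0.76367192])}
top {'mtx': array([[434.61615377,   0.        , 327.53644036],
       [  0.        , 434.61615377, 238.27023834],
       [  0.        ,   0.        ,   1.        ]]), 'k1': -0.050872635801517685, 'eye': array([ 241.38641319,   -2.83666158, 1221.70845611]), 'orientation': array([-2.94666451,  0.00975189, -1.54249422])}
```

View pics/side0.png

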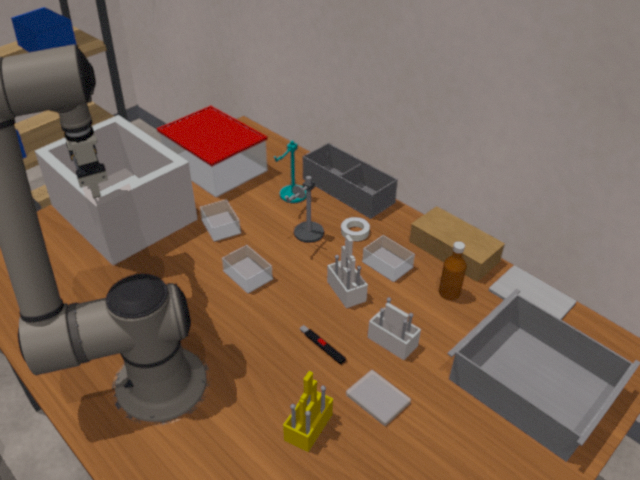

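View pics/top0.png

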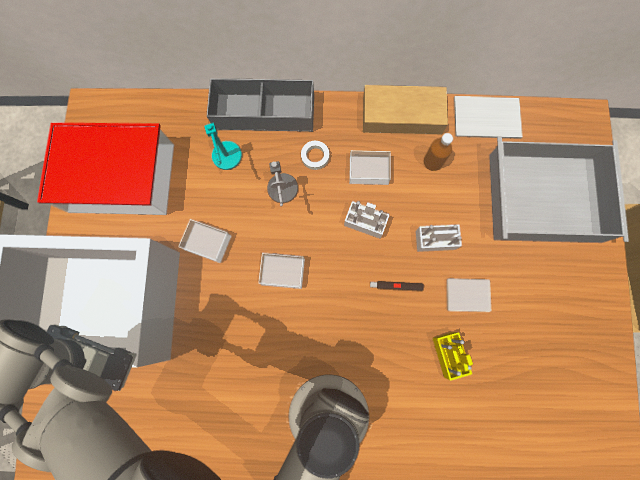

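White candidates: side (347,278) / top (368,217), with a tall handle, and side (395,330) / top (440,237), with a low plate. The yellow caddy at side (310,415) is excluded. The grey stand is at side (309,210); the turquoise one at (292,170) is excluded. I'll confirm this in enlarged crops.

```bash
python3 - <<'E'
import cv2,numpy as np
s=cv2.imread("pics/side0.png");t=cv2.imread("pics/top0.png")
a=cv2.resize(s[225:365,315:435],None,fx=4,fy=4,interpolation=cv2.INTER_CUBIC)   
b=cv2.resize(s[165:250,270:350],None,fx=7,fy=7,interpolation=cv2.INTER_CUBIC)
cv2.imwrite("pics/c1.png",a);cv2.imwrite("pics/c2.png",b[:600])
cv2.imwrite("pics/c3.png",cv2.resize(t[190:260,335:475],None,fx=5,fy=5,interpolation=cv2.INTER_CUBIC))
cv2.imwrite("pics/c4.png",cv2.resize(t[145:215,240:330],None,fx=8,fy=8,interpolation=cv2.INTER_CUBIC))
E
```

```text
(no output)
```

View pics/c1.png

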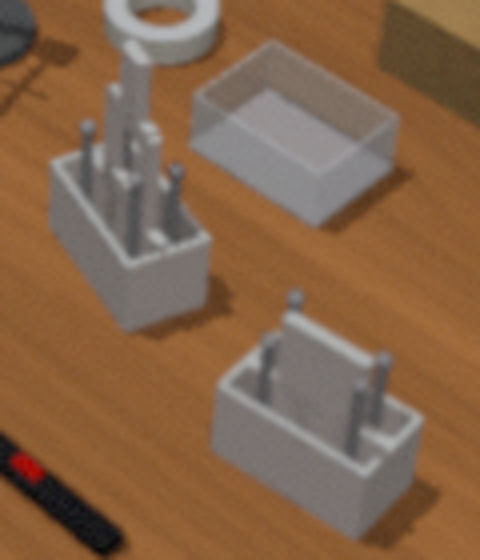

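View pics/c2.png

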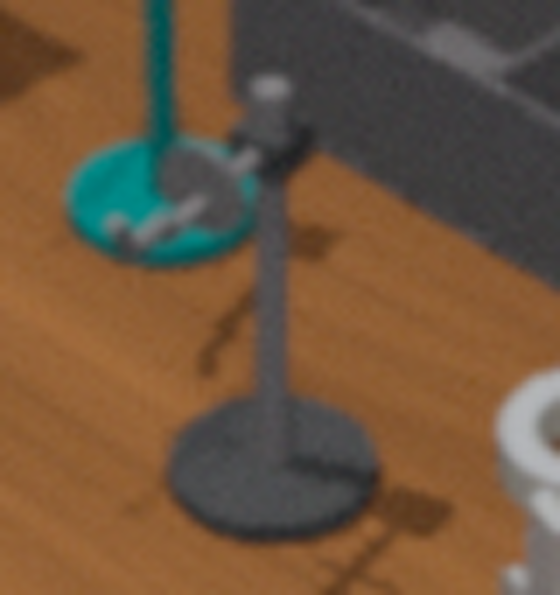

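View pics/c3.png

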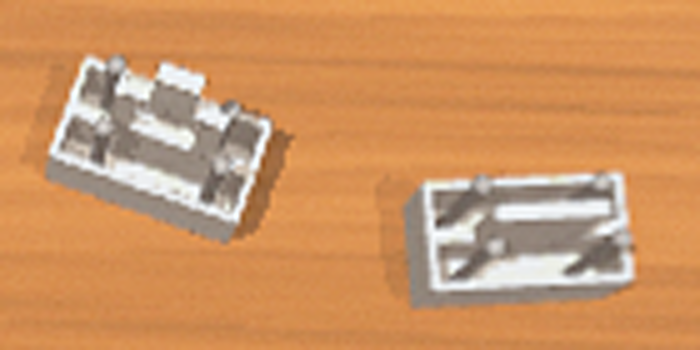

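View pics/c4.png

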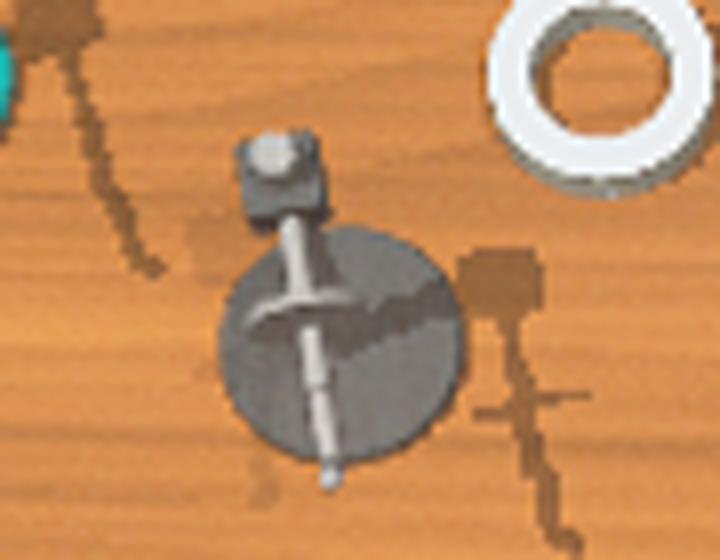

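Confirmed: the tall-handled caddy at side (347,278), with the slot visible in its plate and a tab on top, is the eye_caddy. The other white one has a low solid plate. The grey hook stand is at top (282,187), with its hook pointing toward the robot. Next I fit the poses.

```bash
cat > h.py <<'E'
from plant import *
import numpy as np,cv2
from scipy.spatial.transform import Rotation as R
from scipy.optimize import least_squares
C={n:get_calibration(n) for n in("side","top")}
def proj(n,P):
    c=C[n];p=(np.atleast_2d(P)-c["eye"])@R.from_euler("xyz",c["orientation"]).as_matrix()
    s=p[:,:2]/p[:,2:];r2=(s**2).sum(1,keepdims=True);s=s*(1+c["k1"]*r2)
    return np.c_[s[:,0]*c["mtx"][0,0]+c["mtx"][0,2],s[:,1]*c["mtx"][1,1]+c["mtx"][1,2]]
def pose(P,x,y,yaw,dz=0): return np.atleast_2d(P)@R.from_euler("z",yaw).as_matrix().T+[x,y,dz]
E
cat > fit.py <<'E'
from h import *
def c2p(X,f,o): return (np.array(X)+.5)/f-.5+np.array(o)
T3=lambda X:c2p(X,5,(335,190));T4=lambda X:c2p(X,8,(240,145));S1=lambda X:c2p(X,4,(315,225));S2=lambda X:c2p(X,7,(270,165))
# stand
def fit(obs,x0,arm=False):
    def f(v):
        out=[]
        for n,P,px,*m in obs:
            Q=np.array(P,float)
            if m: Q[2]+=v[3]
            out.append(proj(n,pose(Q,*v[:3]))[0]-px)
        return np.concatenate(out)
    return least_squares(f,x0,loss="soft_l1")
st=[("top",(0,0,12),T4((343,346))),("top",(0,0,200),T4((272,153))),("top",(-106,0,208),T4((330,478)),1),("top",(-48,0,180),T4((308,312))),
("side",(0,0,12),S2((272,460))),("side",(0,0,200),S2((270,88))),("side",(-48,0,180),S2((208,188))),("side",(-106,0,208),S2((118,226)),1)]
best=min((fit(st,[600,130,a,0]) for a in(0,1.5,3,4.5)),key=lambda r:r.cost);print(best.x,best.cost,best.fun.reshape(-1,2).round(1))
h,w=55,30
A=[("top",(-1,-1,60),T3((48,158))),("top",(-1,1,60),T3((88,57))),("top",(1,1,60),T3((272,123))),("top",(1,-1,60),T3((235,217)))]
def cad(rot):
    cs=np.roll(np.array([(-w,-h),(w,-h),(w,h),(-w,h)]),rot,axis=0) if 0 else None
o=[("top",(-w,h,60),T3((48,158))),("top",(w,h,60),T3((88,57))),("top",(w,-h,60),T3((272,123))),("top",(-w,-h,60),T3((235,215))),("top",(0,0,186),T3((182,77))),
("side",(w,h,60),S1((130,145))),("side",(-w,h,60),S1((51,160))),("side",(-w,-h,60),S1((127,263))),("side",(w,-h,60),S1((210,238))),("side",(0,0,186),S1((137,50))),("side",(-w,-h,0),S1((128,331))),("side",(w,-h,0),S1((205,303)))]
o.pop(5)
b=min((fit(o,[600,-50,a]) for a in(0,1.5,3,4.5)),key=lambda r:r.cost);print(b.x,b.cost,b.fun.reshape(-1,2).round(1))
np.savez("poses.npz",st=best.x,cad=b.x)
E
python3 fit.py
```

```text
[628.41185209 151.46695792  -6.06474848 -11.13135324] 1.2289592181657387 [[-0.1 -0.8]
 [ 0.4  0. ]
 [ 0.4  0. ]
 [ 0.1  0.7]
 [-0.  -0.7]
 [ 0.2 -0.3]
 [-0.7 -0.2]
 [-0.2 -0.1]]
[532.30925561 -91.4545127  -31.73842383] 2.190109463550475 [[ 0.2 -0.7]
 [-0.6 -0.3]
 [ 0.3 -0.3]
 [ 0.7  1.3]
 [-0.1 -0.1]
 [-0.4 -0.1]
 [ 0.3  0.7]
 [ 0.2 -0.3]
 [-0.  -0.1]
 [-0.9  0.1]
 [ 0.  -0.2]]
```

```bash
cat > ov.py <<'E'
from h import *
import sys
z=np.load("poses.npz");st=z["st"][:3];cd=z["cad"]
def draw(im,n,P,col,F,o):
    q=(proj(n,P)-o+.5)*F-.5
    cv2.polylines(im,[np.round(q*8).astype(int).reshape(-1,1,2)],False,col,1,cv2.LINE_AA,3)
def over(src,n,o,w,F,out,dz=0,cad=True):
    im=cv2.resize(src[o[1]:o[1]+w[1],o[0]:o[0]+w[0]],None,fx=F,fy=F,interpolation=cv2.INTER_CUBIC);o=np.array(o)
    arm=np.array([(0,0,180),(-72,0,180),(-76,0,187),(-98,0,187),(-106,0,208)],float)
    for d,c in((-8,(0,0,255)),(0,(0,255,255)),(8,(0,255,0))): draw(im,n,pose(arm+[0,0,d],*st),c,F,o)
    a=np.linspace(0,6.3,40);k=np.zeros(40)
    draw(im,n,pose(np.c_[k-48,20*np.cos(a),180+20*np.sin(a)],*st),(255,0,255),F,o)
    draw(im,n,pose(np.c_[45*np.cos(a),45*np.sin(a),k+12],*st),(255,0,255),F,o)
    draw(im,n,pose([(0,0,12),(0,0,200)],*st),(255,0,255),F,o)
    for zz in(0,60): draw(im,n,pose([(30,55,zz),(-30,55,zz),(-30,-55,zz),(30,-55,zz),(30,55,zz)],*cd),(255,0,255),F,o)
    draw(im,n,pose([(0,-12,139),(0,-12,186),(0,12,186),(0,12,139)],*cd),(255,0,0),F,o)
    draw(im,n,pose([(0,-17,74),(0,-17,116),(0,0,124),(0,17,116),(0,17,74)],*cd),(255,0,0),F,o)
    cv2.imwrite(out,im)
if __name__=="__main__":
    s=cv2.imread("pics/side0.png");t=cv2.imread("pics/top0.png")
    over(s,"side",(275,165),(100,145),4,"pics/o1.png");over(t,"top",(255,150),(140,95),5,"pics/o2.png")
E
python3 ov.py
cat > go.py <<'E'
from h import *
def go(p,yaw=None,show=True):
    o=get_obs();Rt=R.from_euler("xyz",o["tcp_rot"])
    Rg=R.from_euler("xyz",[np.pi,0,yaw]) if yaw is not None else Rt
    d=Rt.inv().apply(np.array(p)-o["tool_pos"])/20; w=np.degrees((Rt.inv()*Rg).as_rotvec())/4
    print("t",round(o["time"],2),"pos",o["tool_pos"].round(1),"rot",o["tcp_rot"].round(4),"F",o["contact_force"].round(1),"w",round(o["grip_width"],1))
    print("shift units",d.round(3),"turn units",w.round(3))
E
python3 -c "
from go import *
go([158,500,270],2.819);go([532.3,-91.5,270],2.819)"
```

```text
t 0.1 pos [157.9 500.3 226.1] rot [-3.1402e+00 -2.0000e-04  2.8358e+00] F [0.1 1.  0.2] w 91.6
shift units [-0.011 -0.016 -2.194] turn units [-0.02  -0.003  0.241]
t 0.1 pos [157.9 500.3 226.1] rot [-3.1402e+00 -2.0000e-04  2.8358e+00] F [0.1 1.  0.2] w 91.6
shift units [-26.762 -22.585  -2.17 ] turn units [-0.02  -0.003  0.241]
```

View pics/o1.png

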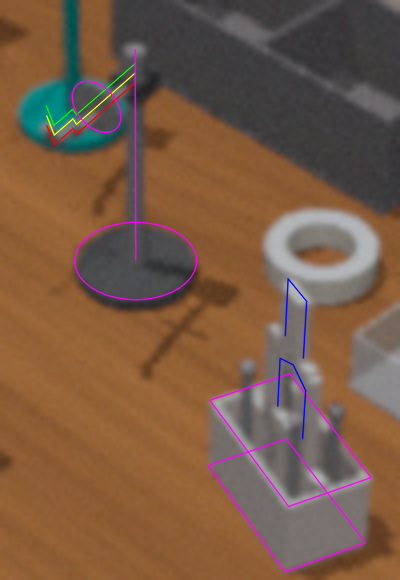

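View pics/o2.png

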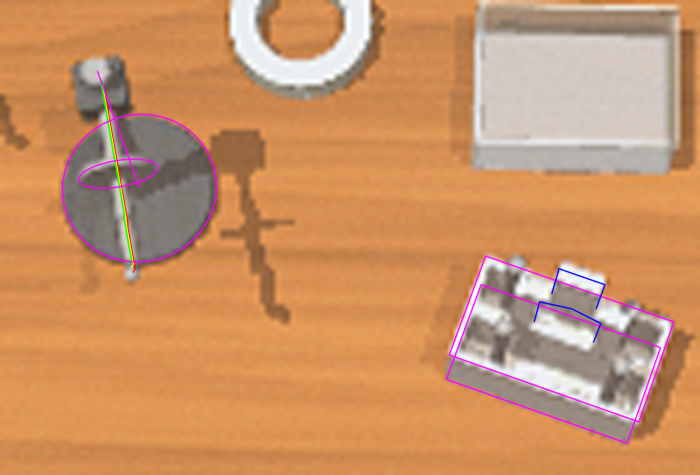

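Call:
step_arm(moves=[0,0,-1,0,0,0,-1,0,0,-1,0,0,0.24,-1,-1,-0.84,-0.2,0,0,0,-1,-1,-0.84,0,0,0,0,-1,-1,-0.84,0,0,0,0,-1,-1,-0.84,0,0,0,0,-1,-1,-0.84,0,0,0,0,-1,-1,-0.84,0,0,0,0,-1])

```text
time: 0.77
tool_pos: [239.2, 363.6, 268.5]
tcp_rot: [-3.133, -0.002, 2.826]
contact_force: [0.5, 0.5, -0.3]
grip_width: 91.9
```

```bash
python3 -c "
from go import *
go([532.3,-91.5,230],2.819)"
```

```text
t 0.77 pos [239.2 363.6 268.5] rot [-3.1330e+00 -2.5000e-03  2.8261e+00] F [ 0.5  0.5 -0.3] w 91.9
shift units [-20.999 -17.065   2.018] turn units [-0.123 -0.035  0.102]
```

Call:
step_arm(moves=[-1,-0.82,0,-0.1,0,0.1,-1,-1,-0.82,0,0,0,0,-1,-1,-0.82,0,0,0,0,-1,-1,-0.82,0,0,0,0,-1,-1,-0.82,0,0,0,0,-1,-1,-0.82,0,0,0,0,-1,-1,-0.82,0,0,0,0,-1,-1,-0.82,0,0,0,0,-1])

```text
time: 1.43
tool_pos: [351.5, 178.3, 266.7]
tcp_rot: [-3.137, -0.005, 2.82]
contact_force: [0.2, 0.5, -0.1]
grip_width: 91.8
```

Call:
step_arm(moves=[-1,-0.82,0,0,0,0,-1,-1,-0.82,0,0,0,0,-1,-1,-0.82,0,0,0,0,-1,-1,-0.82,0,0,0,0,-1,-1,-0.82,0,0,0,0,-1,-1,-0.82,0,0,0,0,-1,-1,-0.82,0,0,0,0,-1,-1,-0.82,0,0,0,0,-1])

```text
time: 2.1
tool_pos: [464.0, -7.1, 264.5]
tcp_rot: [-3.137, -0.009, 2.819]
contact_force: [0.2, 0.1, -0.4]
grip_width: 91.9
```

```bash
python3 -c "
from go import *
go([532.3,-91.5,230],2.819)"
```

```text
t 2.1 pos [464.   -7.1 264.5] rot [-3.1365 -0.0093  2.819 ] F [ 0.2  0.1 -0.4] w 91.9
shift units [-4.591 -2.913  1.695] turn units [-0.073 -0.133  0.   ]
```

Call:
step_arm(moves=[-1,-0.65,0,-0.07,-0.13,0,-1,-1,-0.65,0,0,0,0,-1,-1,-0.65,0,0,0,0,-1,-1,-0.65,0,0,0,0,-1,-0.5,-0.3,0,0,0,0,-1,0,0,0,0,0,0,-1])

```text
time: 2.6
tool_pos: [534.1, -99.9, 260.9]
tcp_rot: [-3.14, -0.005, 2.814]
contact_force: [0.2, -0.0, -0.8]
grip_width: 91.7
```

```bash
python3 - <<'E'
from go import *
go([532.3,-91.5,147],2.819)
for n in("side","top"):
    cv2.imwrite(f"pics/{n}1.png",cv2.cvtColor(capture(n),cv2.COLOR_RGB2BGR))
import ov
s=cv2.imread("pics/side1.png");t=cv2.imread("pics/top1.png")
cv2.imwrite("pics/d1.png",cv2.resize(s[200:320,300:400],None,fx=5,fy=5,interpolation=cv2.INTER_CUBIC))
cv2.imwrite("pics/d2.png",cv2.resize(t[170:260,320:430],None,fx=6,fy=6,interpolation=cv2.INTER_CUBIC))
E
```

```text
t 2.6 pos [534.1 -99.9 260.9] rot [-3.1404 -0.0046  2.8136] F [ 0.2 -0.  -0.8] w 91.7
shift units [0.194 0.375 5.694] turn units [-0.017 -0.066 -0.077]
```

View pics/d1.png

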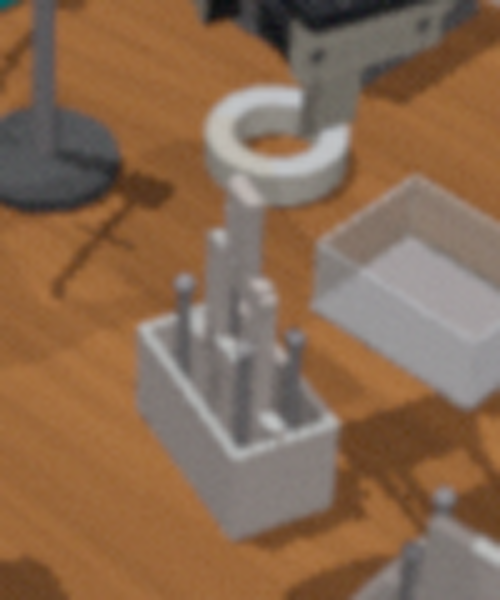

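View pics/d2.png

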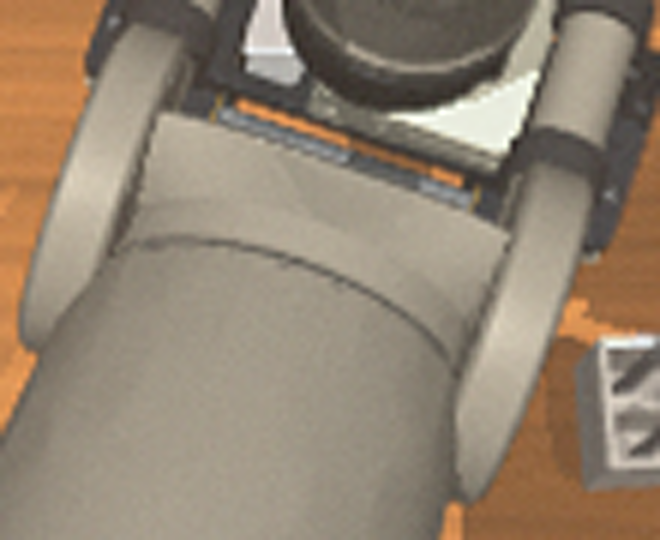

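The caddy stands undisturbed: tab at side crop (245,190), which is image (349,238). The gripper is above it. I correct laterally and descend.

Call:
step_arm(moves=[0.19,0.37,0,0,-0.06,-0.07,-1,0,0,0.9,0,0,0,-1,0,0,0.9,0,0,0,-1,0,0,0,0,0,0,-1])

```text
time: 3.03
tool_pos: [529.3, -84.4, 225.4]
tcp_rot: [3.141, 0.0, 2.823]
contact_force: [0.9, 0.4, -0.0]
grip_width: 92.0
```

```bash
python3 - <<'E'
from go import *
go([532.3,-91.5,147],2.819)
E
```

```text
t 3.03 pos [529.3 -84.4 225.4] rot [3.1408e+00 3.0000e-04 2.8234e+00] F [ 0.9  0.4 -0. ] w 92.0
shift units [-0.251 -0.296  3.922] turn units [0.012 0.004 0.063]
```

Call:
step_arm(moves=[-0.25,-0.3,0.5,0,0,0.06,-1,0,0,0,0,0,0,-1,0,0,0,0,0,0,-1])

```text
time: 3.28
tool_pos: [531.7, -89.3, 216.6]
tcp_rot: [3.14, 0.002, 2.822]
contact_force: [0.5, -0.6, -0.0]
grip_width: 91.7
```

```bash
python3 - <<'E'
from go import *
go([532.3,-91.5,147],2.819)
E
```

```text
t 3.28 pos [531.7 -89.3 216.6] rot [3.1404e+00 1.6000e-03 2.8225e+00] F [ 0.5 -0.6 -0. ] w 91.7
shift units [-0.057 -0.101  3.482] turn units [0.018 0.023 0.05 ]
```

Call:
step_arm(moves=[-0.06,-0.1,0.7,0,0,0.05,-1,0,0,0.7,0,0,0,-1,0,0,0.7,0,0,0,-1,0,0,0.7,0,0,0,-1,0,0,0.3,0,0,0,-1,0,0,0,0,0,0,-1])

```text
time: 3.78
tool_pos: [535.4, -92.0, 158.1]
tcp_rot: [3.14, 0.012, 2.819]
contact_force: [0.1, -0.5, -0.1]
grip_width: 91.8
```

```bash
python3 - <<'E'
from go import *
go([532.3,-91.5,147],2.819)
for n in("side",):
    cv2.imwrite(f"pics/{n}2.png",cv2.cvtColor(capture(n),cv2.COLOR_RGB2BGR))
s=cv2.imread("pics/side2.png")
cv2.imwrite("pics/d3.png",cv2.resize(s[190:310,280:400],None,fx=5,fy=5,interpolation=cv2.INTER_CUBIC))
E
```

```text
t 3.78 pos [535.4 -92.  158.1] rot [3.14   0.0121 2.8188] F [ 0.1 -0.5 -0.1] w 91.8
shift units [ 0.164 -0.026  0.554] turn units [ 0.023  0.173 -0.003]
```

View pics/d3.png

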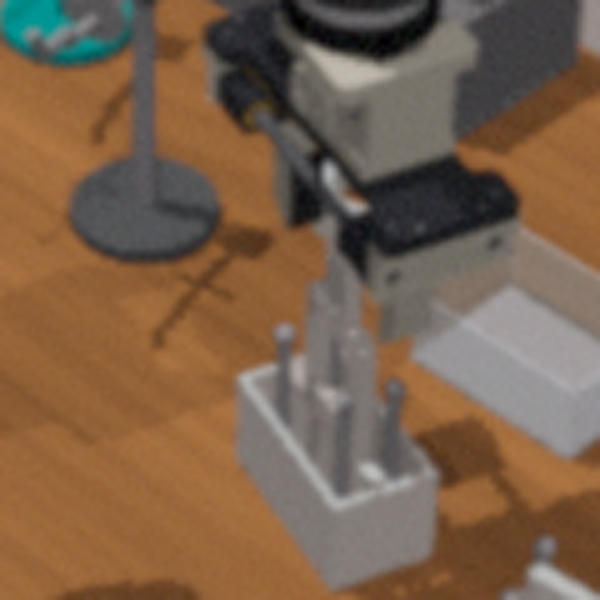

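The tab is between the fingers at crop (340,240), that is image (348,238). I correct the small offset and tilt and go the last 11 mm.

Call:
step_arm(moves=[0.15,-0.02,0.3,0.02,0.17,0,-1,0,0,0.2,0,0,0,-1,0,0,0,0,0,0,-1])

```text
time: 4.08
tool_pos: [533.9, -91.8, 150.4]
tcp_rot: [3.141, 0.004, 2.819]
contact_force: [-0.4, -0.2, -0.9]
grip_width: 91.5
```

```bash
python3 - <<'E'
from go import *
go([532.3,-91.5,147],2.819)
E
```

```text
t 4.08 pos [533.9 -91.8 150.4] rot [3.1414 0.0041 2.8189] F [-0.4 -0.2 -0.9] w 91.5
shift units [ 0.082 -0.01   0.172] turn units [ 0.002  0.059 -0.001]
```

Call:
step_arm(moves=[0.08,0,0.12,0,0.06,0,-1,0,0,0,0,0,0,-1,0,0,0,0,0,0,1,0,0,0,0,0,0,1,0,0,0,0,0,0,1,0,0,0,0,0,0,1,0,0,0,0,0,0,1,0,0,0,0,0,0,1])

```text
time: 4.75
tool_pos: [533.0, -91.5, 149.2]
tcp_rot: [3.141, 0.002, 2.819]
contact_force: [0.4, 0.3, -0.1]
grip_width: 56.3
```

Call:
step_arm(moves=[0,0,0,0,0,0,1,0,0,0,0,0,0,1,0,0,0,0,0,0,1,0,0,0,0,0,0,1])

```text
time: 5.08
tool_pos: [533.0, -91.5, 149.3]
tcp_rot: [3.141, 0.002, 2.819]
contact_force: [-0.6, -0.8, -0.8]
grip_width: 29.7
```

Call:
step_arm(moves=[0,0,0,0,0,0,1,0,0,0,0,0,0,1,0,0,0,0,0,0,1,0,0,0,0,0,0,1])

```text
time: 5.42
tool_pos: [533.0, -91.6, 149.2]
tcp_rot: [3.141, 0.002, 2.819]
contact_force: [1.1, -0.2, -0.5]
grip_width: 23.9
```

Call:
step_arm(moves=[0,0,-0.3,0,0,0,1,0,0,-0.5,0,0,0,1,0,0,0,0,0,0,1,0,0,0,0,0,0,1])

```text
time: 5.75
tool_pos: [531.7, -91.1, 165.3]
tcp_rot: [3.141, -0.002, 2.819]
contact_force: [-0.9, 1.1, -3.6]
grip_width: 24.3
```

```bash
python3 - <<'E'
from go import *
go([480,118,240],2.819+.541)
cv2.imwrite("pics/side3.png",cv2.cvtColor(capture("side"),cv2.COLOR_RGB2BGR))
s=cv2.imread("pics/side3.png")
cv2.imwrite("pics/d4.png",cv2.resize(s[190:310,280:400],None,fx=5,fy=5,interpolation=cv2.INTER_CUBIC))
E
```

```text
t 5.75 pos [531.7 -91.1 165.3] rot [ 3.1414e+00 -2.1000e-03  2.8189e+00] F [-0.9  1.1 -3.6] w 24.3
shift units [ 5.778  9.096 -3.719] turn units [ 0.01  -0.029 -7.751]
```

View pics/d4.png

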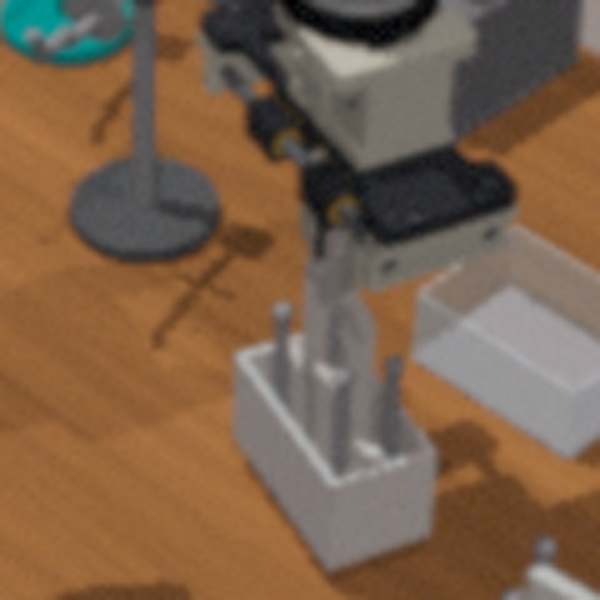

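Call:
step_arm(moves=[0,0,-0.6,0,0,0,1,0,0,-0.7,0,0,0,1,0,0,-0.7,0,0,0,1,0,0,-0.7,0,0,0,1,0,0,-0.6,0,0,0,1,0,0,-0.4,0,0,0,1,0,0,0,0,0,0,1,0,0,0,0,0,0,1])

```text
time: 6.47
tool_pos: [530.3, -90.7, 240.0]
tcp_rot: [3.142, -0.008, 2.819]
contact_force: [0.7, 0.1, -5.0]
grip_width: 24.2
```

```bash
python3 - <<'E'
from go import *
go([467.3,115.7,241],2.819+.541)
E
```

```text
t 6.47 pos [530.3 -90.7 240. ] rot [ 3.1415 -0.0078  2.8189] F [ 0.7  0.1 -5. ] w 24.2
shift units [ 6.261e+00  8.787e+00 -2.000e-03] turn units [ 0.031 -0.109 -7.75 ]
```

Call:
step_arm(moves=[0.3,0.4,0,0,-0.1,-0.4,1,0.3,0.5,0,0,0,-0.6,1,0.3,0.5,0,0,0,-0.6,1,0.28,0.55,0,0,0,-0.6,1,0.25,0.55,0,0,0,-0.6,1,0.25,0.6,0,0,0,-0.6,1,0.2,0.6,0,0,0,-0.6,1,0.2,0.6,0,0,0,-0.6,1])

```text
time: 7.13
tool_pos: [498.7, 11.0, 236.2]
tcp_rot: [3.139, -0.007, -3.111]
contact_force: [-0.2, 0.3, -3.6]
grip_width: 23.7
```

```bash
python3 - <<'E'
from go import *
go([467.3,115.7,241],2.819+.541)
E
```

```text
t 7.13 pos [498.7  11.  236.2] rot [ 3.1388 -0.0072 -3.1109] F [-0.2  0.3 -3.6] w 23.7
shift units [ 1.409  5.279 -0.218] turn units [ 0.049 -0.099 -2.689]
```

Call:
step_arm(moves=[0.17,0.6,-0.05,0,-0.1,-0.5,1,0.15,0.6,-0.05,0,0,-0.5,1,0.12,0.6,-0.05,0,0,-0.4,1,0.1,0.6,-0.05,0,0,-0.3,1,0.08,0.6,-0.05,0,0,-0.2,1,0.06,0.6,-0.05,0,0,0,1,0,0.5,0,0,0,0,1,0,0.3,0,0,0,0,1])

```text
time: 7.8
tool_pos: [465.7, 111.4, 242.1]
tcp_rot: [3.136, -0.002, -2.94]
contact_force: [0.7, -0.5, -4.2]
grip_width: 23.6
```

Call:
step_arm(moves=[0,0,0,0,0,0,1,0,0,0,0,0,0,1])

```text
time: 7.97
tool_pos: [464.9, 113.5, 242.1]
tcp_rot: [3.136, -0.002, -2.935]
contact_force: [0.2, 0.3, -3.0]
grip_width: 23.6
```

```bash
python3 - <<'E'
from go import *
go([467.3,115.7,241],2.819+.541)
E
```

```text
t 7.97 pos [464.9 113.5 242.1] rot [ 3.1360e+00 -1.9000e-03 -2.9349e+00] F [ 0.2  0.3 -3. ] w 23.6
shift units [-0.142  0.081  0.053] turn units [ 0.081 -0.027 -0.168]
```

Align, then look in both cameras to check the hook's line and height against the eye.

Call:
step_arm(moves=[-0.14,0.08,0.05,0.08,-0.03,-0.17,1,0,0,0,0,0,0,1,0,0,0,0,0,0,1])

```text
time: 8.22
tool_pos: [467.8, 115.1, 240.7]
tcp_rot: [-3.14, 0.0, -2.922]
contact_force: [-0.2, 0.4, -3.1]
grip_width: 24.1
```

```bash
python3 - <<'E'
from go import *
go([467.3,115.7,241],2.819+.541)
o=get_obs()
for n in("side","top"):
    cv2.imwrite(f"pics/{n}4.png",cv2.cvtColor(capture(n),cv2.COLOR_RGB2BGR))
import ov
ov.cd=np.array([o["tool_pos"][0],o["tool_pos"][1],.2184])
P=ov.pose
def p2(Q,x,y,yaw,dz=0):
    r=P(Q,x,y,yaw); 
    return r+[0,0,o["tool_pos"][2]-149.2] if abs(x-ov.cd[0])<1e-6 else r
ov.pose=p2
s=cv2.imread("pics/side4.png");t=cv2.imread("pics/top4.png")
ov.over(s,"side",(250,140),(100,100),6,"pics/o3.png");ov.over(t,"top",(230,140),(110,90),7,"pics/o4.png")
cv2.imwrite("pics/d5.png",cv2.resize(s[140:240,250:350],None,fx=6,fy=6,interpolation=cv2.INTER_CUBIC))
E
```

```text
t 8.22 pos [467.8 115.1 240.7] rot [-3.1404e+00  2.0000e-04 -2.9216e+00] F [-0.2  0.4 -3.1] w 24.1
shift units [ 0.018  0.034 -0.013] turn units [-0.016  0.003  0.023]
```

View pics/o3.png

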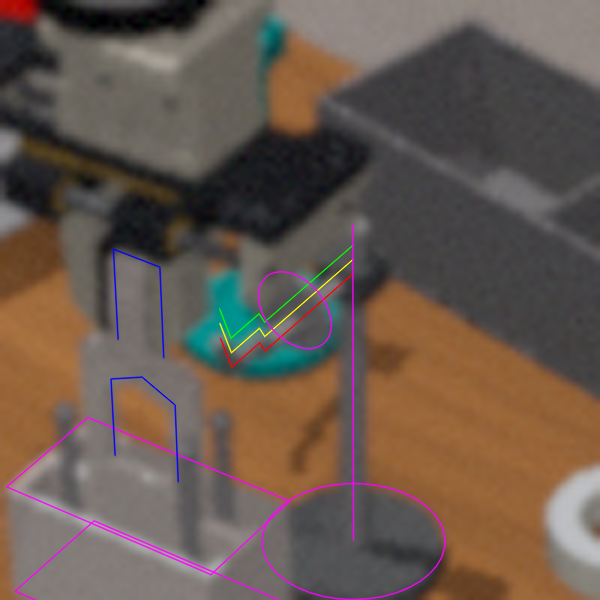

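View pics/o4.png

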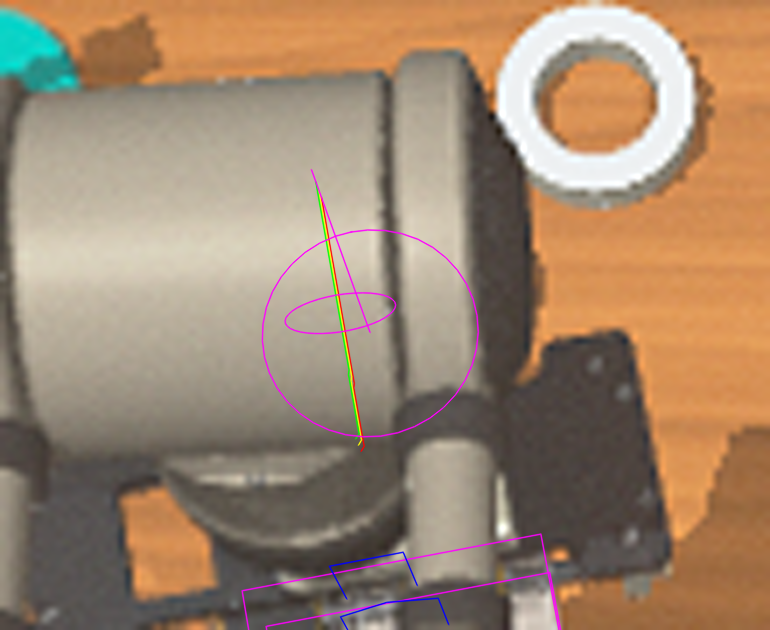

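View pics/d5.png

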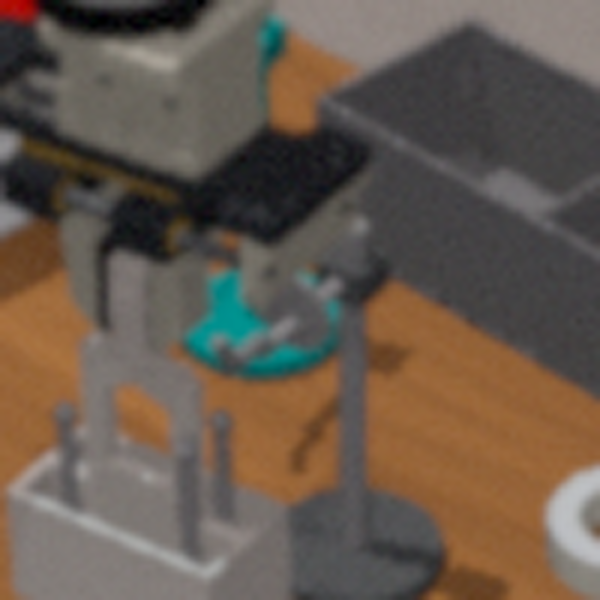

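The side view shows the eye at crop (145,420) and the hook tip at crop (215,345), consistent with the model and an arm offset of about -7 mm. I lower about 5 mm and advance.

Call:
step_arm(moves=[0,0.03,0.23,0,0,0,1,-0.2,0,0,0,0,0,1,-0.3,0,0,0,0,0,1,-0.4,0,0,0,0,0,1,-0.4,0,0,0,0,0,1,-0.3,0,0,0,0,0,1,-0.2,0,0,0,0,0,1,0,0,0,0,0,0,1])

```text
time: 8.98
tool_pos: [507.8, 123.3, 235.2]
tcp_rot: [-3.14, 0.001, -2.924]
contact_force: [0.6, 0.4, -4.0]
grip_width: 23.5
```

```bash
python3 - <<'E'
from go import *
go([569.8,138.5,236],2.819+.541)
cv2.imwrite("pics/side5.png",cv2.cvtColor(capture("side"),cv2.COLOR_RGB2BGR))
s=cv2.imread("pics/side5.png")
cv2.imwrite("pics/d6.png",cv2.resize(s[140:240,250:350],None,fx=6,fy=6,interpolation=cv2.INTER_CUBIC))
E
```

```text
t 8.98 pos [507.8 123.3 235.2] rot [-3.1404e+00  8.0000e-04 -2.9241e+00] F [ 0.6  0.4 -4. ] w 23.5
shift units [-3.19   0.073 -0.037] turn units [-0.016  0.011 -0.013]
```

View pics/d6.png

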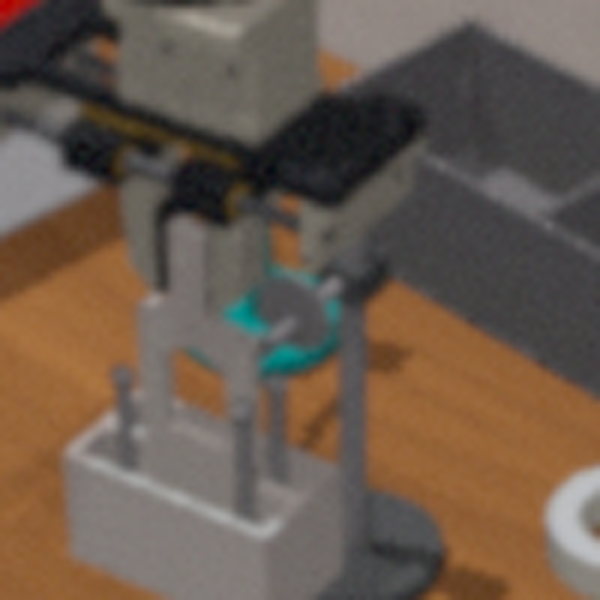

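Call:
step_arm(moves=[-0.2,0.07,0,0,0,0,1,-0.3,0,0,0,0,0,1,-0.3,0,0,0,0,0,1,-0.1,0,0,0,0,0,1,0,0,0,0,0,0,1])

```text
time: 9.45
tool_pos: [525.9, 129.2, 235.1]
tcp_rot: [-3.141, -0.0, -2.924]
contact_force: [-0.5, -0.0, -2.8]
grip_width: 24.0
```

```bash
python3 - <<'E'
from go import *
go([569.8,138.5,236],2.819+.541)
cv2.imwrite("pics/side6.png",cv2.cvtColor(capture("side"),cv2.COLOR_RGB2BGR))
s=cv2.imread("pics/side6.png")
cv2.imwrite("pics/d7.png",cv2.resize(s[160:230,265:335],None,fx=8,fy=8,interpolation=cv2.INTER_CUBIC))
E
```

```text
t 9.45 pos [525.9 129.2 235.1] rot [-3.1406e+00 -3.0000e-04 -2.9239e+00] F [-0.5 -0.  -2.8] w 24.0
shift units [-2.242 -0.018 -0.046] turn units [-0.014 -0.004 -0.01 ]
```

View pics/d7.png

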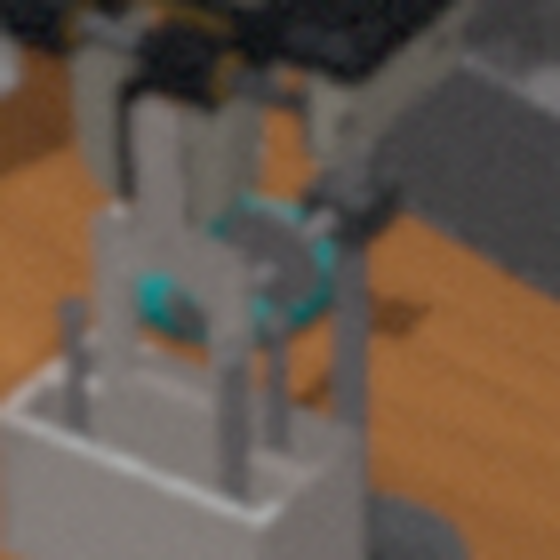

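The tip shows inside the eye at crop (180,300), with no contact force. I carry on back.

Call:
step_arm(moves=[-0.2,0,0,0,0,0,1,-0.3,0,0,0,0,0,1,-0.3,0,0,0,0,0,1,-0.1,0,0,0,0,0,1,0,0,0,0,0,0,1])

```text
time: 9.92
tool_pos: [545.0, 133.3, 235.2]
tcp_rot: [-3.141, -0.0, -2.924]
contact_force: [0.2, -0.0, -4.3]
grip_width: 23.8
```

```bash
python3 - <<'E'
from go import *
go([569.8,138.5,236],2.819+.541)
cv2.imwrite("pics/side7.png",cv2.cvtColor(capture("side"),cv2.COLOR_RGB2BGR))
s=cv2.imread("pics/side7.png")
cv2.imwrite("pics/d8.png",cv2.resize(s[160:230,265:335],None,fx=8,fy=8,interpolation=cv2.INTER_CUBIC))
E
```

```text
t 9.92 pos [545.  133.3 235.2] rot [-3.1406e+00 -4.0000e-04 -2.9240e+00] F [ 0.2 -0.  -4.3] w 23.8
shift units [-1.268 -0.015 -0.043] turn units [-0.015 -0.006 -0.011]
```

View pics/d8.png

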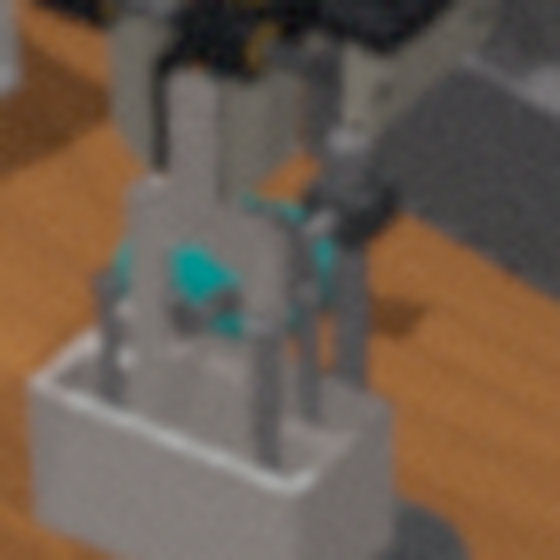

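Call:
step_arm(moves=[-0.2,0,0,0,0,0,1,-0.3,0,0,0,0,0,1,-0.3,0,0,0,0,0,1,-0.2,0,0,0,0,0,1,0,0,0,0,0,0,1,0,0,0,0,0,0,1])

```text
time: 10.47
tool_pos: [566.4, 138.1, 234.9]
tcp_rot: [-3.141, -0.001, -2.924]
contact_force: [-0.1, -0.1, -3.9]
grip_width: 24.0
```

```bash
python3 - <<'E'
from go import *
go([569.8,138.5,236],2.819+.541)
cv2.imwrite("pics/side8.png",cv2.cvtColor(capture("side"),cv2.COLOR_RGB2BGR))
s=cv2.imread("pics/side8.png")
cv2.imwrite("pics/d9.png",cv2.resize(s[160:230,265:335],None,fx=8,fy=8,interpolation=cv2.INTER_CUBIC))
E
```

```text
t 10.47 pos [566.4 138.1 234.9] rot [-3.1406e+00 -9.0000e-04 -2.9240e+00] F [-0.1 -0.1 -3.9] w 24.0
shift units [-0.169 -0.016 -0.056] turn units [-0.014 -0.012 -0.011]
```

View pics/d9.png

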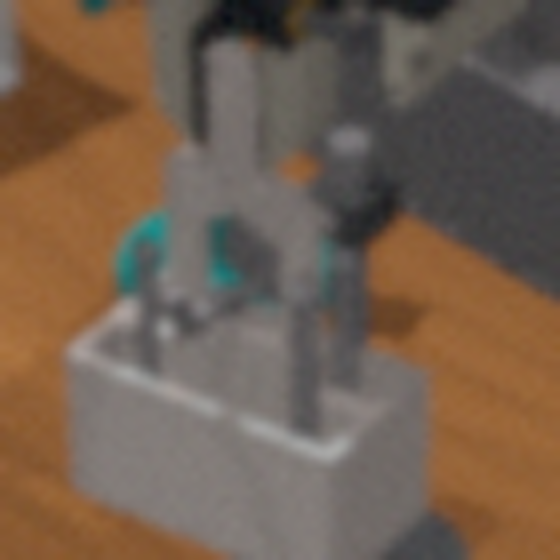

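Call:
step_arm(moves=[-0.16,-0.02,0.1,0,0,0,1,0,0,0.3,0,0,0,1,0,0,0.3,0,0,0,1,0,0,0.3,0,0,0,1,0,0,0,0,0,0,1,0,0,0,0,0,0,1])

```text
time: 11.02
tool_pos: [568.9, 138.2, 212.1]
tcp_rot: [-3.141, -0.003, -2.924]
contact_force: [0.5, -0.1, -3.4]
grip_width: 23.6
```

```bash
python3 - <<'E'
from go import *
go([569.8,138.5,210],2.819+.541)
E
```

```text
t 11.02 pos [568.9 138.2 212.1] rot [-3.1408e+00 -2.6000e-03 -2.9240e+00] F [ 0.5 -0.1 -3.4] w 23.6
shift units [-0.045  0.005  0.103] turn units [-0.012 -0.038 -0.012]
```

Call:
step_arm(moves=[-0.04,0,0.1,0,-0.03,0,1,0,0,0.1,0,0,0,1,0,0,0,0,0,0,1])

```text
time: 11.27
tool_pos: [569.6, 138.4, 207.6]
tcp_rot: [-3.141, -0.001, -2.924]
contact_force: [-0.0, 0.1, -3.5]
grip_width: 24.0
```

Call:
step_arm(moves=[0,0,0.06,0,0,0,1,0,0,0,0,0,0,1])

```text
time: 11.43
tool_pos: [569.7, 138.4, 206.5]
tcp_rot: [-3.141, -0.0, -2.924]
contact_force: [-0.1, -0.2, -3.0]
grip_width: 24.0
```

Call:
step_arm(moves=[0,0,0.06,0,0,0,1,0,0,0,0,0,0,1])

```text
time: 11.6
tool_pos: [569.8, 138.4, 205.4]
tcp_rot: [-3.141, 0.0, -2.924]
contact_force: [0.0, 0.3, -2.9]
grip_width: 23.7
```

Call:
step_arm(moves=[0,0,0.06,0,0,0,1,0,0,0,0,0,0,1])

```text
time: 11.77
tool_pos: [569.9, 138.4, 204.3]
tcp_rot: [-3.141, 0.001, -2.924]
contact_force: [-0.5, 0.3, -2.8]
grip_width: 23.6
```

Call:
step_arm(moves=[0,0,0.06,0,0,0,1,0,0,0,0,0,0,1])

```text
time: 11.93
tool_pos: [570.2, 138.5, 203.6]
tcp_rot: [-3.141, 0.002, -2.924]
contact_force: [0.1, 0.8, -3.5]
grip_width: 23.9
```

Call:
step_arm(moves=[0,0,0.06,0,0,0,1,0,0,0,0,0,0,1])

```text
time: 12.1
tool_pos: [570.4, 138.6, 203.6]
tcp_rot: [-3.141, 0.003, -2.924]
contact_force: [-0.4, 0.4, -4.5]
grip_width: 23.6
```

Call:
step_arm(moves=[0,0,0.06,0,-0.03,0,1,0,0,0,0,0,0,1])

```text
time: 12.27
tool_pos: [570.5, 138.7, 203.5]
tcp_rot: [-3.141, 0.007, -2.924]
contact_force: [-0.3, 0.5, -2.8]
grip_width: 23.7
```

Call:
step_arm(moves=[0,0,0.06,0,-0.03,0,1,0,0,0,0,0,0,1])

```text
time: 12.43
tool_pos: [570.6, 138.8, 203.4]
tcp_rot: [-3.14, 0.011, -2.924]
contact_force: [-0.5, 0.5, -0.9]
grip_width: 23.8
```

```bash
python3 - <<'E'
from go import *
go([569.8,138.5,203],2.819+.541)
o=get_obs();print(o["moment"],o["tau"],o["dq"])
E
```

```text
t 12.43 pos [570.6 138.8 203.4] rot [-3.1405  0.0107 -2.9238] F [-0.5  0.5 -0.9] w 23.8
shift units [ 0.043 -0.006  0.018] turn units [-0.016  0.153 -0.008]
[ 0.09694066  0.27191651 -0.01106495] [-4.65755509e-01 -5.03885758e+01 -2.55724436e+01 -2.44632578e-01
 -3.87887349e-01 -1.57000271e-03] [ 3.12331394e-05 -2.48014155e-03 -3.93486586e-03  1.37656315e-03
  6.01420824e-03 -2.05658474e-03]
```

Call:
step_arm(moves=[0,0,0,0,0.15,0,1,0,0,0,0,0,0,1])

```text
time: 12.6
tool_pos: [570.7, 138.9, 203.2]
tcp_rot: [-3.141, 0.0, -2.924]
contact_force: [-1.1, 0.3, 1.8]
grip_width: 23.6
```

```bash
python3 - <<'E'
from go import *
go([569.8,138.5,203],2.819+.541)
o=get_obs();print(o["moment"])
cv2.imwrite("pics/side9.png",cv2.cvtColor(capture("side"),cv2.COLOR_RGB2BGR))
s=cv2.imread("pics/side9.png")
cv2.imwrite("pics/d10.png",cv2.resize(s[160:235,265:340],None,fx=8,fy=8,interpolation=cv2.INTER_CUBIC))
E
```

```text
t 12.6 pos [570.7 138.9 203.2] rot [-3.1406e+00  1.0000e-04 -2.9238e+00] F [-1.1  0.3  1.8] w 23.6
shift units [ 0.051 -0.01   0.012] turn units [-0.014  0.001 -0.009]
[ 0.04416981  0.27038346 -0.03608348]
```

View pics/d10.png

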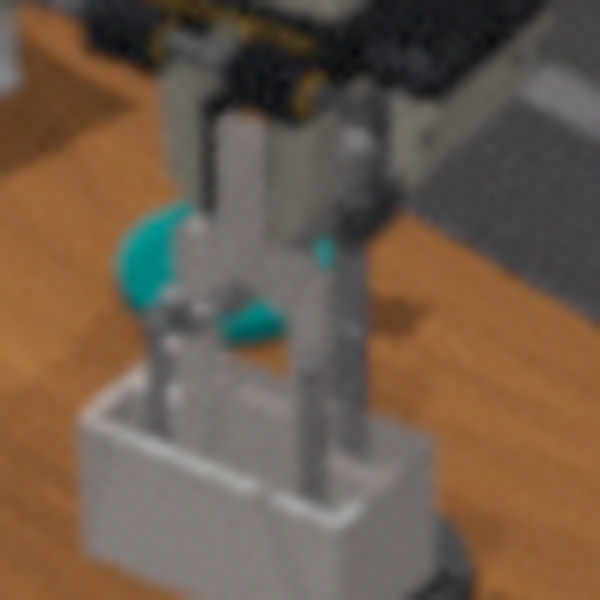

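Seated: the bar is at the eye's roof at crop (235,295), and the weight is now on the hook (Fz from -3.3 to +1.8). Next comes the gradual tug toward +6 N.

Call:
step_arm(moves=[0,0,0.05,0,0,0,1])

```text
time: 12.73
tool_pos: [570.9, 138.9, 203.0]
tcp_rot: [-3.14, 0.001, -2.924]
contact_force: [-5.2, -0.3, 13.4]
grip_width: 23.6
```

Call:
step_arm(moves=[0,0,0.05,0,0,0,1])

```text
time: 12.82
tool_pos: [570.9, 138.9, 203.0]
tcp_rot: [-3.14, 0.002, -2.924]
contact_force: [-4.7, 0.0, 9.4]
grip_width: 23.9
```

Call:
step_arm(moves=[0,0,0.05,0,0,0,1])

```text
time: 12.9
tool_pos: [570.8, 138.9, 203.1]
tcp_rot: [-3.14, 0.002, -2.924]
contact_force: [-3.6, -0.0, 7.1]
grip_width: 23.9
```

That first tug row overshot to a 13.4 N reading. I'm noting it, since the hook load limit is 16 N with the weight. I continue with smaller steps at about 6 N.

Call:
step_arm(moves=[0,0,0.04,0,0,0,1])

```text
time: 12.98
tool_pos: [570.8, 138.9, 203.1]
tcp_rot: [-3.14, 0.003, -2.923]
contact_force: [-2.4, -0.2, 5.0]
grip_width: 23.9
```

Call:
step_arm(moves=[0,0,0.04,0,0,0,1])

```text
time: 13.07
tool_pos: [570.8, 138.9, 203.1]
tcp_rot: [-3.14, 0.003, -2.923]
contact_force: [-3.8, -0.2, 6.0]
grip_width: 24.0
```

Call:
step_arm(moves=[0,0,0.04,0,0,0,1])

```text
time: 13.15
tool_pos: [570.7, 138.9, 203.1]
tcp_rot: [-3.14, 0.004, -2.923]
contact_force: [-3.3, 0.1, 5.8]
grip_width: 23.9
```

Call:
step_arm(moves=[0,0,0.04,0,0,0,1,0,0,0.04,0,0,0,1])

```text
time: 13.32
tool_pos: [570.7, 138.9, 203.1]
tcp_rot: [-3.14, 0.005, -2.923]
contact_force: [-3.0, -0.1, 6.3]
grip_width: 23.7
```

Call:
step_arm(moves=[0,0,0.04,0,0,0,1,0,0,0.04,0,0,0,1])

```text
time: 13.48
tool_pos: [570.7, 138.9, 203.1]
tcp_rot: [-3.139, 0.006, -2.923]
contact_force: [-2.8, 0.8, 5.6]
grip_width: 23.9
```

Call:
step_arm(moves=[0,0,0.04,0,0,0,1,0,0,0.04,0,0,0,1])

```text
time: 13.65
tool_pos: [570.6, 138.9, 203.1]
tcp_rot: [-3.139, 0.007, -2.923]
contact_force: [-2.6, -0.6, 5.7]
grip_width: 23.6
```

The tug held at about 5.0–6.3 N for over 0.6 s and the height stayed constant. I unload and straighten before releasing.

Call:
step_arm(moves=[0,0,0,0,0.03,0,1])

```text
time: 13.73
tool_pos: [570.6, 138.9, 203.3]
tcp_rot: [-3.139, 0.005, -2.923]
contact_force: [-1.1, -0.3, -1.3]
grip_width: 24.1
```

Call:
step_arm(moves=[0.02,0,0,0,0.05,0,1])

```text
time: 13.82
tool_pos: [570.4, 138.9, 203.3]
tcp_rot: [-3.139, 0.003, -2.923]
contact_force: [0.4, 0.9, -0.9]
grip_width: 23.6
```

```bash
python3 - <<'E'
from go import *
go([569.8,138.5,203],2.819+.541)
o=get_obs();print(o["moment"])
E
```

```text
t 13.82 pos [570.4 138.9 203.3] rot [-3.139e+00  2.500e-03 -2.923e+00] F [ 0.4  0.9 -0.9] w 23.6
shift units [ 0.036 -0.012  0.014] turn units [-0.037  0.036  0.002]
[ 0.21990611 -0.25415881  0.01192813]
```

Call:
step_arm(moves=[0,0,0.01,-0.03,0.03,0,1,0,0,0.01,0,0,0,1])

```text
time: 13.98
tool_pos: [570.8, 138.9, 203.1]
tcp_rot: [-3.141, 0.001, -2.923]
contact_force: [-2.4, 0.5, 4.4]
grip_width: 23.7
```

Call:
step_arm(moves=[0,0,0,0,0,0,0.2,0,0,0,0,0,0,0.2,0,0,0,0,0,0,0.2,0,0,0,0,0,0,0,0,0,0,0,0,0,0,0,0,0,0,0])

```text
invalid input at $.moves: expected a multiple of 7 numbers
```

```bash
python3 - <<'E'
from go import *
go([569.8,138.5,203],2.819+.541)
cv2.imwrite("pics/side10.png",cv2.cvtColor(capture("side"),cv2.COLOR_RGB2BGR))
s=cv2.imread("pics/side10.png")
cv2.imwrite("pics/d11.png",cv2.resize(s[160:235,265:340],None,fx=8,fy=8,interpolation=cv2.INTER_CUBIC))
E
```

```text
t 13.98 pos [570.8 138.9 203.1] rot [-3.1411e+00  6.0000e-04 -2.9229e+00] F [-2.4  0.5  4.4] w 23.7
shift units [ 0.051 -0.01   0.006] turn units [-0.006  0.009  0.004]
```

View pics/d11.png

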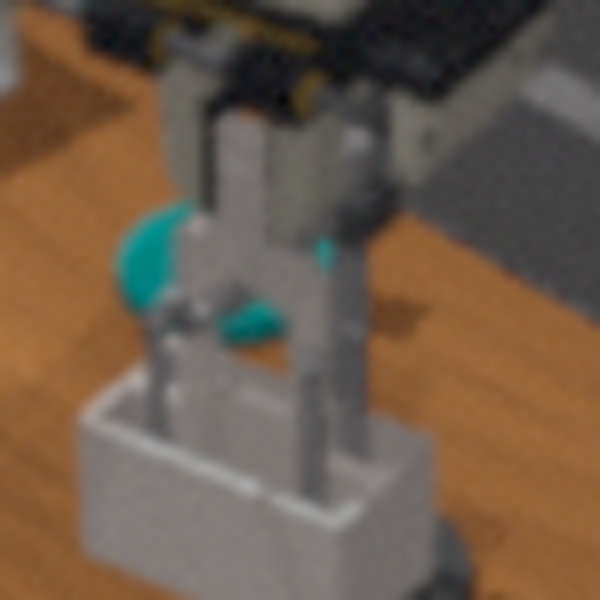

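Call:
step_arm(moves=[0.02,0,-0.005,0,0,0,1])

```text
time: 14.12
tool_pos: [570.5, 138.9, 203.3]
tcp_rot: [-3.141, 0.001, -2.923]
contact_force: [0.5, 0.8, 0.0]
grip_width: 23.8
```

Call:
step_arm(moves=[0,0,0,0,0,0,1])

```text
time: 14.2
tool_pos: [570.6, 138.9, 203.2]
tcp_rot: [-3.141, 0.001, -2.923]
contact_force: [-1.1, -0.1, 1.5]
grip_width: 23.7
```

Level and nearly unloaded. I open in place.

Call:
step_arm(moves=[0,0,0,0,0,0,0.3,0,0,0,0,0,0,0.2,0,0,0,0,0,0,0.1,0,0,0,0,0,0,0,0,0,0,0,0,0,0,0,0,0,0,0,0,0])

```text
time: 14.7
tool_pos: [570.8, 138.5, 202.1]
tcp_rot: [-3.141, 0.001, -2.923]
contact_force: [0.2, -0.1, 0.2]
grip_width: 45.8
```

```bash
python3 - <<'E'
from go import *
go([569.8,138.5,203],2.819+.541)
cv2.imwrite("pics/side11.png",cv2.cvtColor(capture("side"),cv2.COLOR_RGB2BGR))
s=cv2.imread("pics/side11.png")
cv2.imwrite("pics/d12.png",cv2.resize(s[160:235,265:340],None,fx=8,fy=8,interpolation=cv2.INTER_CUBIC))
E
```

```text
t 14.7 pos [570.8 138.5 202.1] rot [-3.1406e+00  7.0000e-04 -2.9232e+00] F [ 0.2 -0.1  0.2] w 45.8
shift units [ 0.05   0.012 -0.043] turn units [-0.015  0.01  -0.   ]
```

View pics/d12.png

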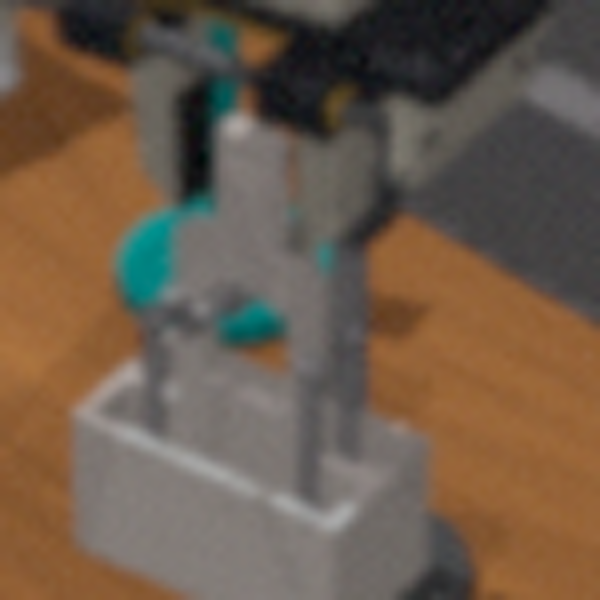

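It hangs with about 11 mm clear on each side of the tab. I retreat straight up.

Call:
step_arm(moves=[0,0,-0.2,0,0,0,0,0,0,-0.4,0,0,0,0,0,0,-0.6,0,0,0,0,0,0,-0.8,0,0,0,0,0,0,-0.8,0,0,0,0,0,0,-0.8,0,0,0,0,0,0,-0.8,0,0,0,0,0,0,-0.8,0,0,0,0])

```text
time: 15.42
tool_pos: [569.2, 138.4, 311.1]
tcp_rot: [-3.141, -0.005, -2.923]
contact_force: [0.8, 0.1, -1.0]
grip_width: 45.7
```

Call:
step_arm(moves=[1,0,0,0,0,0,0,1,0,0,0,0,0,0,1,0,0,0,0,0,0,1,0,0,0,0,0,0,1,0,0,0,0,0,0,1,0,0,0,0,0,0,0.5,0,0,0,0,0,0,0,0,0,0,0,0,0])

```text
time: 16.08
tool_pos: [439.1, 109.4, 321.8]
tcp_rot: [-3.139, 0.013, -2.923]
contact_force: [-0.2, -0.7, 0.2]
grip_width: 45.5
```

```bash
python3 - <<'E'
from go import *
o=get_obs();print(o["time"],o["tool_pos"],o["contact_force"])
for n in("side","top"):
    cv2.imwrite(f"pics/{n}12.png",cv2.cvtColor(capture(n),cv2.COLOR_RGB2BGR))
s=cv2.imread("pics/side12.png");t=cv2.imread("pics/top12.png")
cv2.imwrite("pics/d13.png",cv2.resize(s[160:235,265:340],None,fx=8,fy=8,interpolation=cv2.INTER_CUBIC))
E
```

```text
16.0833 [439.0717422  109.36431776 321.75256358] [-0.17154792 -0.65806763  0.22979772]
```

View pics/d13.png

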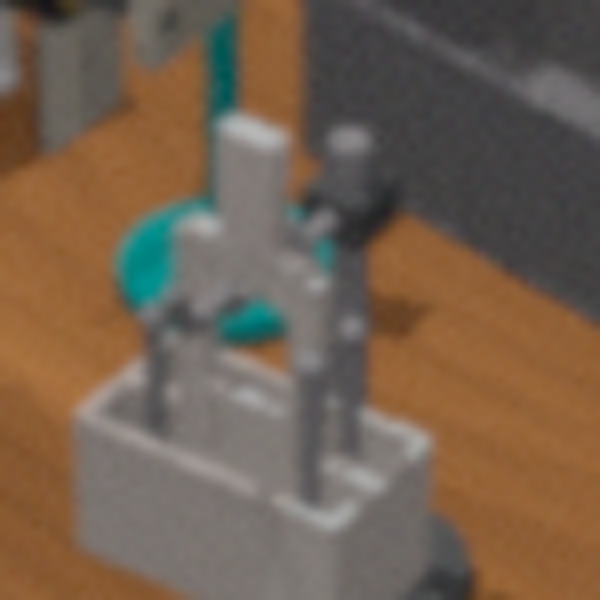

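View pics/top12.png

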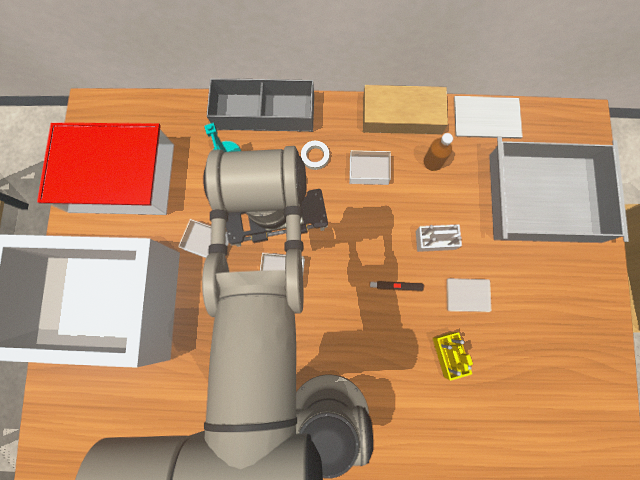

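View pics/side12.png

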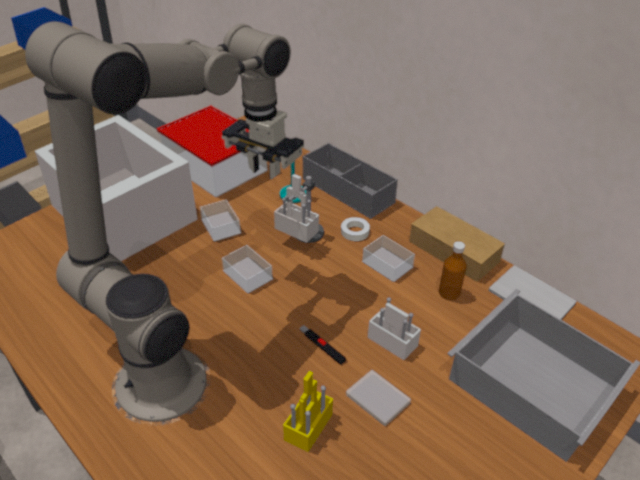

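It hangs upright with the tab top at crop (253,125), and the bystanders are unmoved. I wait a moment, then check stillness and compare the bar's seat height with the model.

Call:
step_arm(moves=[0,0,0,0,0,0,0,0,0,0,0,0,0,0,0,0,0,0,0,0,0,0,0,0,0,0,0,0,0,0,0,0,0,0,0,0,0,0,0,0,0,0,0,0,0,0,0,0,0,0,0,0,0,0,0,0])

```text
time: 16.85
tool_pos: [444.2, 110.1, 320.8]
tcp_rot: [-3.139, 0.013, -2.923]
contact_force: [-0.9, 0.1, 0.7]
grip_width: 46.1
```

Call:
step_arm(moves=[0,0,0,0,0,0,0,0,0,0,0,0,0,0,0,0,0,0,0,0,0,0,0,0,0,0,0,0,0,0,0,0,0,0,0,0,0,0,0,0,0,0,0,0,0,0,0,0,0,0,0,0,0,0,0,0])

```text
time: 17.52
tool_pos: [444.1, 110.1, 320.9]
tcp_rot: [-3.139, 0.013, -2.923]
contact_force: [-0.2, 0.2, 0.5]
grip_width: 45.7
```

```bash
python3 - <<'E'
from go import *
import ov
for k in(13,14): cv2.imwrite(f"pics/side{k}.png",cv2.cvtColor(capture("side"),cv2.COLOR_RGB2BGR))
a=[cv2.imread(f"pics/side{k}.png",0)[160:240,265:345] for k in(12,13,14)]
print(cv2.phaseCorrelate(np.float32(a[0]),np.float32(a[1])),cv2.phaseCorrelate(np.float32(a[1]),np.float32(a[2])))
c=np.array([569.8,138.7,.2184]);ov.cd=c;P=ov.pose
ov.pose=lambda Q,x,y,yaw,dz=0:P(Q,x,y,yaw)+[0,0,54 if abs(x-c[0])<1e-6 else 0]
ov.over(cv2.imread("pics/side13.png"),"side",(265,160),(75,75),8,"pics/o5.png")
# bystanders moved?
s0=cv2.imread("pics/side0.png",0);s1=cv2.imread("pics/side13.png",0)
for n,(x,y,w) in dict(plain=(395,330,30),tubC=(388,258,22),tubB=(247,270,24),tubA=(220,220,18),tape=(356,229,14),sauce=(452,272,26),knife=(324,344,22),lids=(378,398,30),yellow=(310,415,34)).items():
    f=lambda i:np.float32(i[y-w:y+w,x-w:x+w]); print(n,np.round(cv2.phaseCorrelate(f(s0),f(s1)),2) if 0 else cv2.phaseCorrelate(f(s0),f(s1)))
E
```

```text
((0.05507815406608785, 0.004053352583284209), 0.9699859911203385) ((0.002852050385698135, 0.037566859597909286), 1.0105044984817504)
plain ((-0.06988445097867313, -0.011565601519979651), 1.0054449569516712)
tubC ((0.5034885892850767, 0.6399765441245115), 1.0187100549391759)
tubB ((-0.17147325266837754, 0.2568912439767317), 1.008077529983388)
tubA ((-0.015340971495568567, -0.019101363736911736), 1.0132324872193512)
tape ((0.031784868703566005, 0.05991909125352812), 0.92326459063424)
sauce ((0.05587900097708243, -0.08085582577542638), 0.9452100984026539)
knife ((0.666283708475973, 0.3512282270992557), 0.6789251685436861)
lids ((0.050646432613255854, -0.04308708830460617), 1.1026667177677154)
yellow ((0.005018055336591942, -0.016048803273612577), 0.8645681139127708)
```

View pics/o5.png

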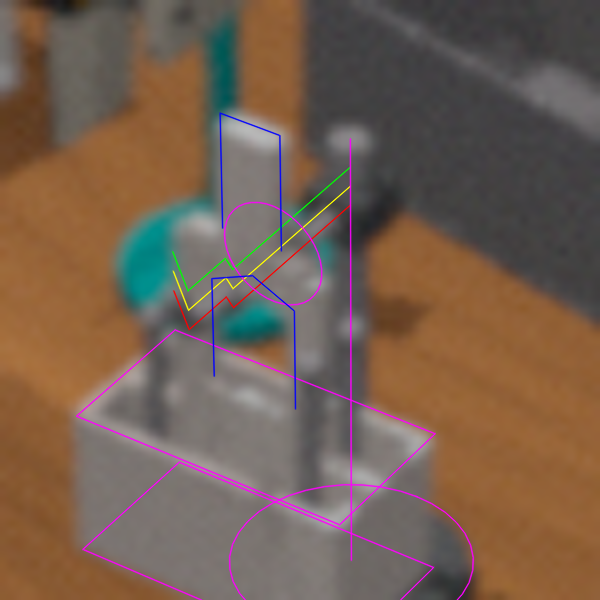

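```bash
python3 -c "
from plant import *
print(close_job())"
```

```text
the job is handed in; nothing more can be done
None
```

The eye caddy is hanging on the steel hook, upright and still, and the job is handed in at about 17.6 s. One check may have failed: the tug briefly overshot and may have loaded the hook slightly past its 16 N limit.

**What I did:** I pinched the white eye caddy by its tab, turned it into line with the hook, and threaded the eye over the tip. I carried it back to the seat and lowered it until it rested on the bar. The bar is about 5.7 mm below its nominal height. I tugged it down, took the load off, let go and backed away.

**Tug:** I held about 6 N (readings of 5.0–6.3 N) for about 0.7 s, and the caddy's height did not change.

**Overshoot:** The first tug step read 13.4 N, then 9.4 N on the next row. With the caddy's weight of about 3 N, the hook carried roughly 16–17 N for an instant. I saw no sign of bending, because the height afterwards was unchanged.

**After letting go:**
- **Position:** the caddy matches the seat position to about 1–2 mm in the side camera overlay.
- **Stillness:** it moved less than 0.1 pixel over the last second or so.
- **Robot:** it touches nothing.

**Bystanders:** in the side camera all shifted by less than a pixel. The far tub (about 0.8 pixel) and the knife (about 0.75 pixel) showed the largest differences. I put those down to the arm's shadow and the caddy no longer being beside the tub, since nothing came near either of them.

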